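Load the carton coder's ink cartridge

TASK

The black ink cartridge has slid down its feed chute and its nose is caught under the chute's front lip: nudge it back up the chute until it is free and then lift it out. Stand it in the open cradle of the carton coder, then swing the clamp down until it is fully closed, so that it drives the cartridge fully home and holds it there. Leave the tape roll, the carton and the blue bin where they are.

Things in the scene. Friction and masses are not known exactly. Their poses are not given: they have to be found in the camera images.
- cartridge: Loose black ink cartridge, about 0.3 kg. Body 90 long (own x), 50 wide (y), 60 high (z); lowest 6 mm stepped in 1.5 mm all round. On its top a central grip fin 50 long (x), 14 thick (y), 36 high (60 to 96 above the underside). Origin: centre of the underside. Same either way round; fits the cradle either way. Starts fin up in the chute, lying along the slope, nose against the stop.
- chute: Fixed aluminium feed chute on a foot plate 200 x 90 x 8 mm. Origin on the table; own x points uphill in plan, y across, z up. Its floor rises 15 degrees (0.262 rad) towards +x from x=-60, z=45 mm and is 200 mm long on the slope. Channel 56 mm wide inside, side walls 5 mm thick, 35 mm high over the floor.
- chute_stop (a point): Low end of the chute's floor (chute x=-60, y=0, z=45 mm), at the inner face of the 8 mm end wall that stops the cartridge. A lip on it reaches 18 mm uphill, 64 to 72 mm over the floor, so the cartridge must go over 18 mm up the slope to lift out. Wall and lip are parted by a middle slot 36 mm wide: push low on the nose through it. Pulled by the fin, it tends to tip and wedge.
- coder: Fixed carton coder (ink printer): grey base plate 245 x 200 x 30 mm, from x=-115 to 130 mm. Origin on the table under the middle of its cradle's travel; own x points towards the clamp's hinge, y across along the hinge axis and the cradle's guide, z up. Two pivot posts at x=95, y=+-87 mm, 162 mm high, carry the clamp.
- cradle_mid (a point): Point fixed on the coder at x=0, y=0, z=90 mm: rim height, middle of the cradle's travel. The cradle, an aluminium open well 93 (x) x 53 (y) mm inside, 105 x 65 outside, stands at x=0 but anywhere within 12 mm of y=0 on a stiff guide (30 N to shift it). That setting is NOT reported: see it or feel for it, e.g. touch both outer side faces (height 32 to 90 mm).
- seat_home (a point): Point fixed on the coder at x=0, y=0, z=45 mm: height of the cartridge's underside when fully home. A sprung seat in the cradle carries the cartridge 10 mm higher (55 mm) until the clamp drives it down; the spring pushes back with 5 N there and 9 N at home, and lifts it again unless the clamp is shut.
- clamp (a joint): Clamp angle in rad: 0 = fully closed (level, a hard stop), about 1.65 at the start (open, upright), 1.9 the open stop. Stiff hinge: it stays where it is left, also when shut over the sprung seat. It takes about 6 N at the handle bar to swing it, about 10 N for the last 0.1 rad.
- clamp_bar (a point): Middle of the clamp's black round handle bar: 14 mm thick, 140 mm long along the coder's y, 170 mm from the hinge axis, free all round between the two side arms at y=+-73 mm. Closed, it is at coder x=-75, z=150 mm. A steel cross-bar 16 mm wide, 95 mm from the hinge axis, presses on the fin's top (141 mm above the table when home).
- clamp_hinge (a point): Middle of the clamp's hinge axis, at coder x=95, y=0, z=150 mm; the axis lies along the coder's y. Opening swings the bar from the coder's -x side upward.
- tape_roll: Bystander: roll of clear packing tape lying flat, 110 mm diameter, 48 mm high. Origin: centre of the underside.
- carton: Bystander: closed cardboard carton 110 x 150 x 70 mm. Origin: centre of the underside.
- bin: Bystander: open blue plastic bin 180 x 120 x 80 mm. Origin: centre of the underside.
There are look-alikes about, which are no part of the job. What is meant by the cartridge is not turquoise, and is the larger of those in its own colour.

How it is judged:
By the outcome, as a careful person would: the job done as asked, in the order asked, and still so for the second after the job is handed in, with the robot touching nothing.
It also fails if it takes over 72 s, if anything falls off the work surface, if the arm or the gripper's body presses on something with over 40 N, if the wrist force passes 120 N, or if a joint passes its speed limit or range.

ROBOT

A 6-joint arm with a two-finger parallel gripper is mounted at the origin on the work surface. World frame = base frame: x ahead of the robot, y to its left, z up, the work surface at z = 0. Lengths are in m, angles in rad, forces in N, time in s.
With the tool pointing down it reaches from about 0.275 to 0.725 m from the base axis. Payload 15.9 kg.
Tool frame: the origin (TCP) lies on the centre line of the jaws, within the pads' length; the fingertips stand 17 mm ahead of it and the grasp point (between the pads) lies 2 mm behind it; z points along the fingers, x is the direction in which the jaws open and shut, and the axes are right-handed (so a half turn about z gives the same grasp; the last joint's range is limited). The gripper opens to 85 mm and grips with 20 to 120 N. Pads are 22 mm wide; open, the fingers measure 114 mm over their backs; the gripper's body (76 mm by 85 mm) begins 54 mm behind the grasp point. The pads swing forward as they close: fully open they stand 13 mm farther back than shut.
Start: joints at [-1.299, 0.213, -0.034, 1.323, 0, 1.571], TCP at [0.134, -0.482, 0.213] pointing down, gripper open.
Joint ranges: [-2.98, 2.98], [-0.74, 1.72], [-1.14, 1.35], [-2.1, 2.04], [-1.57, 1.44], [-3.14, 3.14]. Speed limits (rad/s): [1.89, 1.89, 2.39, 2.57, 3.14, 3.14].

INTERFACE

Orientations are given as a unit quaternion [w, x, y, z].
In Python, from workcell import manip gives the robot as it stands.
- The arm moves only by the tool apply_moves, never from a script. Its argument "plan" is one flat list of numbers, 4 for each row, row after row: the shift along the tool's x, y, z in cm, then the turn about the tool's z in rad. A call has 1 to 10 rows; each row is the pose to reach, as a shift and turn from the pose commanded when the call began, along the tool's axes at that moment; what a row does not reach only later rows make up. A row lasts 1/12 s, in which the tool goes at most 41.7 mm and 7.16 degrees, less where a joint would pass 70% of its speed; a pose out of reach is approached as far as the arm can. A call with a gripper value outside its range is refused whole. "claw" is the finger opening in cm, from 0 to 8.54, set as the call begins (left out, the last holds). The fingers move at their own pace and stop on an object; the grip force is fixed at half the most. Time passes only in rows, so rows that repeat a pose let the fingers close. It gives the time, the measured TCP pose, the force and the opening at its end, in the units of the state.
- manip.sense(): the state, without advancing time (a new reading comes with each control period).
- manip.get_image(name): name is "scene" or "top"; returns a dict with "img" (384x512x3 uint8, red, green, blue), "intrinsics" (3x3 intrinsics, pixels), "eye" and "orientation" of the camera in the world. Camera axes: x right, y up, looking along -z (the intrinsics and any distortion apply to the point x, -y, -z); pixel columns grow to the right and rows downward; lengths in m; the calibration is good to about 2 mm. A picture is of the moment at which its call begins. There is no depth.
- manip.hand_in(): hands the job in, once; it reports no verdict.
The state is a dict: "time_s": time; "q": joint angles; "joint_vel": joint speeds; "tau": joint torques, N m; "tool_pos": TCP position; "ee_rot": TCP orientation; "ft_force": force on the tool from outside, world axes, zero at the start; "ft_torque": the same for the moment, N m; "grip_width": finger opening in m.
Only numpy, scipy, OpenCV 4.12 (cv2) and the standard library are available. Lean on these libraries where they do the work, as an engineer would, in place of code of your own. Each camera call takes 0.05 s, during which the arm holds its last target. There are 200 camera calls.

## Working session

There is one attempt and no reset: what is moved stays moved. The work goes in short steps, Python scripts to look and compute and a tool call to move; the robot and the scene stay as the last step left them, time stands still between calls to the robot, and variables do not carry over. Pictures are saved under pics/ and viewed, about 8 in all and at most 12, crops included, and the job is handed in when it is done.

Besides the shell and the picture viewer there is one more tool, called after ">>>" as name(argument=value, ...) on one line, values as JSON. apply_moves: Moves the arm, as the interface text tells. Its arguments: {"type":"object","properties":{"plan":{"type":"array","items":{"type":"number"}},"claw":{"type":"number"}},"required":["plan"]}

```bash
ls; mkdir -p pics; python3 - <<'E'
from workcell import manip
import cv2,numpy as np,json
for n in("scene","top"):
    r=manip.get_image(n); cv2.imwrite(f"pics/{n}0.png",r["img"][:,:,::-1])
    print(n,np.array(r["intrinsics"]).tolist(),r["eye"],r["orientation"],r.keys())
print(manip.sense())
E
```

```text
pics
scene [[449.4088617888987, 0.0, 248.99103197729085], [0.0, 449.4088617888987, 197.1115590810928], [0.0, 0.0, 1.0]] [1.87164189 0.20142248 0.98856317] [0.57579686 0.30551685 0.36823431 0.66296374] dict_keys(['img', 'intrinsics', 'eye', 'orientation'])
top [[366.3896726410345, 0.0, 254.751744941072], [0.0, 366.3896726410345, 194.22941933719997], [0.0, 0.0, 1.0]] [ 0.48602104 -0.00540718  1.30243749] [-0.69735791 -0.03043337  0.01750799  0.71586258] dict_keys(['img', 'intrinsics', 'eye', 'orientation'])
{'time_s': 0.1, 'q': array([-1.29898741e+00,  2.13306373e-01, -3.49939134e-02,  1.32350489e+00,
        2.74316087e-06,  1.57080557e+00]), 'joint_vel': array([-0.00048337, -0.00085399,  0.00277393, -0.000569  ,  0.00041454,
       -0.00087382]), 'tau': array([-7.68208192e-04, -6.87246251e+01,  4.87809062e+01,  1.21539491e-02,
       -2.06927525e-04, -9.27310793e-06]), 'tool_pos': array([ 0.13414953, -0.48132548,  0.21256691]), 'ee_rot': array([-3.06157149e-04,  7.96387202e-01, -6.04786880e-01, -4.00889512e-04]), 'ft_force': array([-0.15226296, -0.53635995,  0.78811697]), 'ft_torque': array([ 0.02173333, -0.0205274 ,  0.01145516]), 'grip_width': 0.08532073088354436}
```

View pics/scene0.png

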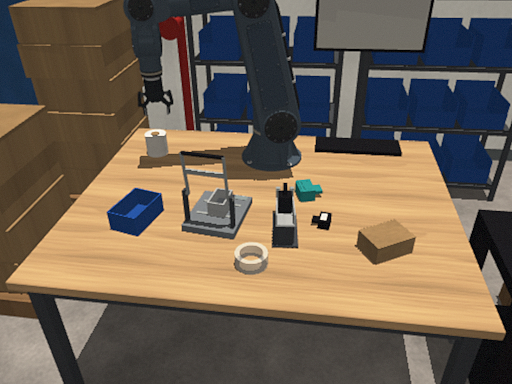

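View pics/top0.png

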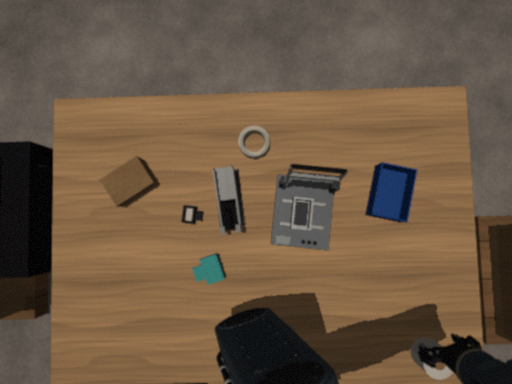

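The scene view shows the chute at about (285,220), the coder at about (218,210) and the small look-alikes. In the top view the chute is at about (229,200) with the cartridge at its lower end, and the coder is at (303,212). I'll enlarge both.

```bash
python3 - <<'E'
import cv2
a=cv2.imread("pics/top0.png")[155:255,205:355]; cv2.imwrite("pics/topc.png",cv2.resize(a,None,fx=5.3,fy=5.3,interpolation=cv2.INTER_CUBIC))
a=cv2.imread("pics/scene0.png")[145:255,170:310]; cv2.imwrite("pics/scenec.png",cv2.resize(a,None,fx=5.4,fy=5.4,interpolation=cv2.INTER_CUBIC))
E
```

```text
(no output)
```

View pics/topc.png

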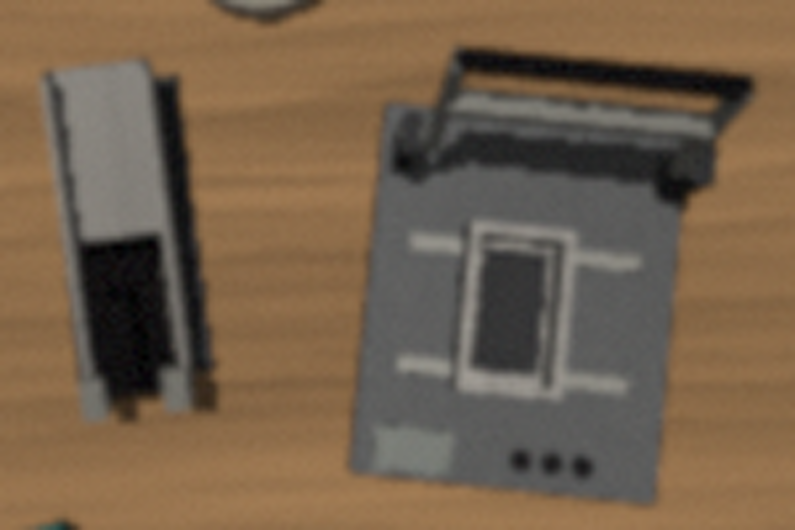

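View pics/scenec.png

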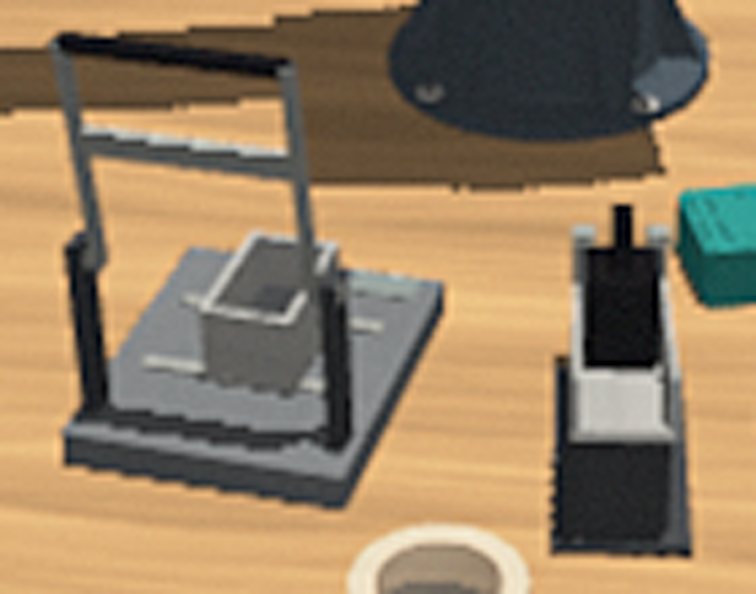

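```bash
cat > h.py <<'E'
import numpy as np,cv2
from scipy.spatial.transform import Rotation as R
from workcell import manip
def cam(name,r=None):
    r=r or manip.get_image(name); q=r["orientation"]
    return dict(K=np.array(r["intrinsics"]),e=np.array(r["eye"]),R=R.from_quat([q[1],q[2],q[3],q[0]]).as_matrix(),img=r["img"])
def proj(c,P):
    p=(np.atleast_2d(P)-c["e"])@c["R"]; p=p*[1,-1,-1]
    return (p[:,:2]/p[:,2:])@np.diag([c["K"][0,0],c["K"][1,1]])+c["K"][:2,2]
def z3(yaw): return R.from_euler("z",yaw).as_matrix()
E
cat > fit.py <<'E'
from h import *
from scipy.optimize import least_squares
ct,cs=cam("top"),cam("scene")
T=lambda u,v:((np.array([u,v])+.5)/5.3-.5+[205,155]); S=lambda u,v:((np.array([u,v])+.5)/5.4-.5+[170,145])
def coder(p):
    x,y,yaw,c,th=p; W=lambda a:np.array(a)/1000@z3(yaw).T+[x,y,0]
    bar=lambda yy:[95-170*np.cos(th),yy,150+170*np.sin(th)]
    k=c*1000
    d=[(ct,W([-115,-100,30]),T(655,502)),(ct,W([130,100,30]),T(387,104)),(ct,W([-115,100,30]),T(350,472)),
    (cs,W([130,-100,30]),S(65,430)),(cs,W([130,100,30]),S(347,478)),(cs,W([-115,100,30]),S(443,283)),(cs,W([-115,-100,30]),S(188,248)),(cs,W([130,100,0]),S(345,509)),(cs,W([130,-100,0]),S(66,463)),
    (ct,W([52.5,k+32.5,90]),T(470,220)),(ct,W([52.5,k-32.5,90]),T(577,232)),(ct,W([-52.5,k-32.5,90]),T(562,400)),(ct,W([-52.5,k+32.5,90]),T(457,388)),
    (cs,W([-52.5,k-32.5,90]),S(254,232)),(cs,W([-52.5,k+32.5,90]),S(340,247)),
    (cs,W(bar(-73)),S(58,42)),(cs,W(bar(73)),S(290,68)),(ct,W(bar(73)),T(457,57)),(ct,W(bar(-73)),T(750,84))]
    return d
def chute(p):
    x,y,yaw=p; W=lambda a:np.array(a)/1000@z3(yaw).T+[x,y,0]
    C,Sn=np.cos(.2618),np.sin(.2618)
    sl=lambda s,yy,h:W([-60+s*C-h*Sn,yy,45+s*Sn+h*C])
    return [(ct,sl(-8,33,72),T(83,420)),(ct,sl(-8,-33,72),T(190,408)),(ct,sl(90,25,60),T(80,243)),(ct,sl(90,-25,60),T(160,235)),
     (ct,sl(200,28,0),T(50,70)),(ct,sl(200,-28,0),T(147,60)),(ct,sl(200,33,35),T(44,76)),
     (cs,W([100,-45,0]),S(552,552)),(cs,W([100,45,0]),S(690,554)),(cs,W([-100,-45,8]),S(556,357)),
     (cs,sl(200,-33,0),S(570,438)),(cs,sl(200,33,0),S(674,438)),(cs,sl(-8,-33,72),S(573,230)),(cs,sl(-8,33,72),S(670,230))]
for n,f,p0 in(("coder",coder,[.45,-.17,-.1,0,1.65]),("chute",chute,[.46,.09,.07])):
    g=lambda p:np.concatenate([proj(c,P)[0]-u for c,P,u in f(p)])
    r=least_squares(g,p0,loss="soft_l1",x_scale=.01); print(n,r.x.round(4)); print(g(r.x).reshape(-1,2).round(1).tolist())
E
python3 fit.py; python3 - <<'E'
import cv2
a=cv2.imread("pics/scene0.png")[60:120,120:190]; cv2.imwrite("pics/grip.png",cv2.resize(a,None,fx=6,fy=6,interpolation=cv2.INTER_CUBIC))
E
```

```text
coder [ 0.5009 -0.144  -0.1235  0.0068  1.7114]
[[-0.4, 0.6], [-1.2, -0.4], [-0.9, 0.4], [-1.6, 0.5], [-0.9, -0.0], [-0.1, -0.6], [-0.5, -0.6], [-0.2, 1.0], [-0.9, 1.0], [-0.0, 0.3], [-0.6, -0.0], [-0.5, 0.0], [-0.5, 0.4], [-1.4, -0.1], [-1.1, -0.7], [-0.3, 0.4], [-0.9, 0.6], [-0.5, 0.3], [-1.7, 0.3]]
chute [0.5333 0.1074 0.0954]
[[-0.5, -0.8], [-0.5, -1.0], [-1.5, 2.2], [-1.1, 1.8], [0.2, -1.0], [-1.4, -1.2], [-1.3, -0.7], [-1.1, -4.9], [-0.9, -4.8], [-1.0, -2.7], [-0.7, -0.3], [-0.1, 0.0], [-0.8, -0.3], [-0.9, -0.1]]
```

View pics/grip.png

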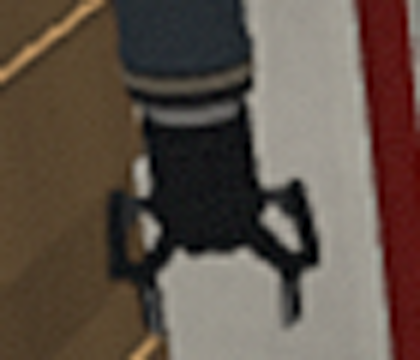

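The gripper's knuckles flare outward about 38 mm above the tips. I'll refit the chute without the foot plate, whose centring I can't rely on, and write a helper that turns targets into move numbers.

```bash
cat >> h.py <<'E'
def st():
    s=manip.sense(); q=s["ee_rot"]; M=R.from_quat([q[1],q[2],q[3],q[0]]).as_matrix()
    return s,M
def goto(p,yaw=None):
    s,M=st(); y0=np.arctan2(M[1,0],M[0,0]); d=M.T@(np.array(p)-s["tool_pos"])*100
    t=0 if yaw is None else -((yaw-y0+np.pi)%(2*np.pi)-np.pi)
    print("t",round(s["time_s"],2),"pos",s["tool_pos"].round(4),"yaw",round(y0,4),"F",s["ft_force"].round(1),"w",round(s["grip_width"],4),"-> shift cm",d.round(2),"turn",round(t,3))
E
sed -i '/cs,W(\[100,-45,0\])/d; s/,(ct,sl(90,25,60),T(80,243)),(ct,sl(90,-25,60),T(160,235))//' fit.py
cat >> fit.py <<'E'
W=lambda s,yy,h:np.array([-60+s*np.cos(.2618)-h*np.sin(.2618),yy,1e3*.045+s*np.sin(.2618)+h*np.cos(.2618)])/1000@z3(r.x[2]).T+[r.x[0],r.x[1],0]
for a in((90,25,60),(90,-25,60)): print((proj(ct,W(*a))[0]-[205,155]+.5)*5.3)
for a in((0,0,60),(0,0,0),(45,0,96)): print(a,W(*a).round(4))
E
python3 fit.py|tail -9; python3 -c "
from h import *
goto([.45,.1,.21],1.666)"
```

```text
coder [ 0.5009 -0.144  -0.1235  0.0068  1.7114]
[[-0.4, 0.6], [-1.2, -0.4], [-0.9, 0.4], [-1.6, 0.5], [-0.9, -0.0], [-0.1, -0.6], [-0.5, -0.6], [-0.2, 1.0], [-0.9, 1.0], [-0.0, 0.3], [-0.6, -0.0], [-0.5, 0.0], [-0.5, 0.4], [-1.4, -0.1], [-1.1, -0.7], [-0.3, 0.4], [-0.9, 0.6], [-0.5, 0.3], [-1.7, 0.3]]
chute [0.5307 0.1072 0.0904]
[[-0.6, -0.0], [-0.6, -0.1], [0.4, -0.3], [-1.1, -0.4], [-1.0, 0.0], [-0.9, -0.8], [-0.3, -0.4], [-0.6, -0.7], [-0.8, -0.4]]
[ 73.18866154 259.0369252 ]
[154.89521318 249.44424091]
(0, 0, 60) [0.4555 0.1004 0.103 ]
(0, 0, 0) [0.471  0.1018 0.045 ]
(45, 0, 96) [0.4895 0.1035 0.1494]
t 0.3 pos [ 0.1342 -0.4815  0.2129] yaw -1.299 F [ 0.8  0.1 -1.8] w 0.0857 -> shift cm [-47.54 -46.03   0.3 ] turn -2.965
```

>>> apply_moves(plan=[-2.4,-2.1,-0.1,-0.12,-4.8,-4.2,-0.2,-0.24,-7.2,-6.3,-0.3,-0.36,-9.6,-8.4,-0.4,-0.48,-12,-10.5,-0.5,-0.6,-14.4,-12.6,-0.6,-0.72,-16.8,-14.7,-0.7,-0.84,-19.2,-16.8,-0.8,-0.96,-21.6,-18.9,-0.9,-1.08,-24,-21,-1,-1.2], claw=0)

```text
time_s: 1.13
tool_pos: [0.2723, -0.1927, 0.2232]
ee_rot: [0.0, 0.999, -0.047, 0.0]
ft_force: [0.9, -1.2, 0.1]
grip_width: -0.0006
```

```bash
python3 -c "
from h import *
goto([.418,.0967,.22],1.661)"
```

```text
t 1.13 pos [ 0.2723 -0.1927  0.2232] yaw -0.0935 F [ 0.9 -1.2  0.1] w -0.0006 -> shift cm [ 11.8  -30.17   0.32] turn -1.754
```

>>> apply_moves(plan=[0.8,-2.1,0,-0.12,1.6,-4.2,0,-0.24,2.4,-6.3,0,-0.36,3.2,-8.4,0,-0.48,4,-10.5,0,-0.6,4.8,-12.6,0,-0.72,5.6,-14.7,0,-0.84,6.4,-16.8,0,-0.96,7.2,-18.9,0,-1.08,8,-21,0,-1.2])

```text
time_s: 1.97
tool_pos: [0.3728, 0.0082, 0.2231]
ee_rot: [0.0, 0.851, 0.526, 0.0]
ft_force: [0.6, -0.2, 0.7]
grip_width: -0.0003
```

```bash
python3 -c "
from h import *
goto([.418,.0967,.22],1.661)"
```

```text
t 1.97 pos [0.3728 0.0082 0.2231] yaw 1.1071 F [ 0.6 -0.2  0.7] w -0.0003 -> shift cm [9.94 0.09 0.31] turn -0.554
```

>>> apply_moves(plan=[2,0,0,-0.11,4,0,0,-0.22,6,0,0,-0.33,8,0.1,0,-0.44,9.94,0.1,0.3,-0.554,9.94,0.1,0.3,-0.554,9.94,0.1,0.3,-0.554])

```text
time_s: 2.55
tool_pos: [0.4183, 0.0957, 0.2197]
ee_rot: [-0.0, 0.676, 0.736, -0.0]
ft_force: [-1.4, -0.7, -0.3]
grip_width: 0.0006
```

```bash
python3 - <<'E'
from h import *
goto([.418,.0967,.105],1.661)
ct,cs=cam("top"),cam("scene")
a=ct["img"][150:255,200:290,::-1]; b=cs["img"][140:250,235:345,::-1]
f=lambda i,w:cv2.resize(i,(int(i.shape[1]*560/i.shape[0]*w),560),interpolation=cv2.INTER_CUBIC)
a=cv2.resize(a,None,fx=4.2,fy=4.2,interpolation=2); b=cv2.resize(b,None,fx=3.8,fy=3.8,interpolation=2)
h=max(a.shape[0],b.shape[0]); pad=lambda i:np.pad(i,((0,h-i.shape[0]),(0,0),(0,0)))
cv2.imwrite("pics/pre.png",np.hstack([pad(a),pad(b)])); print(a.shape,b.shape)
s,_=st()
print(proj(ct,s["tool_pos"]),proj(cs,s["tool_pos"]))
E
```

```text
t 2.55 pos [0.4183 0.0957 0.2197] yaw 1.6556 F [-1.4 -0.7 -0.3] w 0.0006 -> shift cm [ 1.000e-01 -1.000e-02  1.147e+01] turn -0.005
(441, 378, 3) (418, 418, 3)
[[228.31223047 243.06681393]] [[284.02781721 157.54498177]]
```

View pics/pre.png

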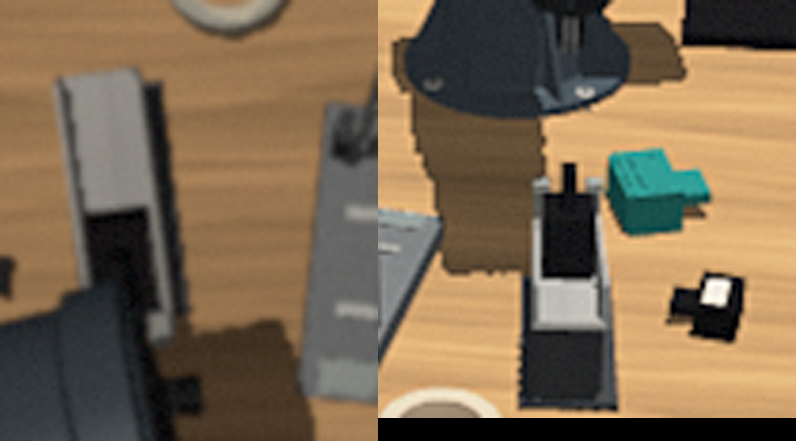

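The top crop shows the arm in front of the chute and the cartridge's uphill edge at about (118,210). In the scene crop the closed fingers (u about 569) line up with the fin (u about 569). Next I lower the tool in front of the nose.

>>> apply_moves(plan=[0.05,0,3.5,0,0.05,0,7,0,0.05,0,10,0,0.05,0,11.5,0,0.05,0,11.5,0,0.05,0.4,11.5,0,0.05,0.8,11.5,0,0.05,1.2,11.5,0,0.05,1.2,11.5,0])

```text
time_s: 3.4
tool_pos: [0.432, 0.0969, 0.1062]
ee_rot: [0.001, 0.677, 0.736, 0.001]
ft_force: [-0.7, 0.8, -0.1]
grip_width: 0.0002
```

>>> apply_moves(plan=[0,0.3,0,0,0,0.6,0,0,0,0.9,0,0,0,1.2,0,0])

```text
time_s: 3.73
tool_pos: [0.4425, 0.0977, 0.1051]
ee_rot: [0.0, 0.677, 0.736, 0.0]
ft_force: [0.2, -0.6, 0.5]
grip_width: -0.0003
```

>>> apply_moves(plan=[0,0.2,0,0,0,0.4,0,0])

```text
time_s: 3.9
tool_pos: [0.4464, 0.0981, 0.105]
ee_rot: [-0.0, 0.677, 0.736, -0.0]
ft_force: [-0.7, -0.4, 1.1]
grip_width: -0.0003
```

>>> apply_moves(plan=[0,0.2,0,0,0,0.4,0,0])

```text
time_s: 4.07
tool_pos: [0.4503, 0.0984, 0.1049]
ee_rot: [-0.0, 0.677, 0.736, -0.0]
ft_force: [-0.5, -0.2, -0.3]
grip_width: -0.0
```

>>> apply_moves(plan=[0,0.2,0,0,0,0.4,0,0])

```text
time_s: 4.23
tool_pos: [0.4544, 0.0987, 0.105]
ee_rot: [-0.0, 0.677, 0.736, -0.0]
ft_force: [0.3, -0.3, 0.9]
grip_width: -0.0001
```

>>> apply_moves(plan=[0,0.2,0,0,0,0.4,0,0])

```text
time_s: 4.4
tool_pos: [0.4566, 0.0989, 0.1048]
ee_rot: [-0.001, 0.677, 0.736, -0.001]
ft_force: [-25.2, -1.6, 20.0]
grip_width: 0.0001
```

>>> apply_moves(plan=[0,0.2,0,0,0,0.4,0,0])

```text
time_s: 4.57
tool_pos: [0.457, 0.0989, 0.1047]
ee_rot: [-0.003, 0.677, 0.736, -0.003]
ft_force: [-54.4, -3.5, 47.5]
grip_width: -0.0004
```

>>> apply_moves(plan=[0,0.2,0,0,0,0.4,0,0])

```text
time_s: 4.73
tool_pos: [0.4574, 0.0989, 0.1046]
ee_rot: [-0.005, 0.676, 0.736, -0.005]
ft_force: [-84.7, -7.6, 74.6]
grip_width: -0.0
```

```bash
cat > pic.py <<'E'
import sys
from h import *
n=sys.argv[1]; ct,cs=cam("top"),cam("scene")
tx,ty,sx,sy=map(int,sys.argv[2:6])
a=cv2.resize(ct["img"][ty:ty+90,tx:tx+90,::-1],None,fx=4.4,fy=4.4,interpolation=2); b=cv2.resize(cs["img"][sy:sy+90,sx:sx+90,::-1],None,fx=4.4,fy=4.4,interpolation=2)
cv2.imwrite(f"pics/{n}.png",np.hstack([a,b]))
s,_=st(); print("top crop TCP",(proj(ct,s["tool_pos"])[0]-[tx,ty])*4.4,"scene crop TCP",(proj(cs,s["tool_pos"])[0]-[sx,sy])*4.4+[396,0])
E
python3 pic.py push1 190 150 245 155
```

```text
top crop TCP [176.20407133 346.25110209] scene crop TCP [565.36519648 154.6507718 ]
```

View pics/push1.png

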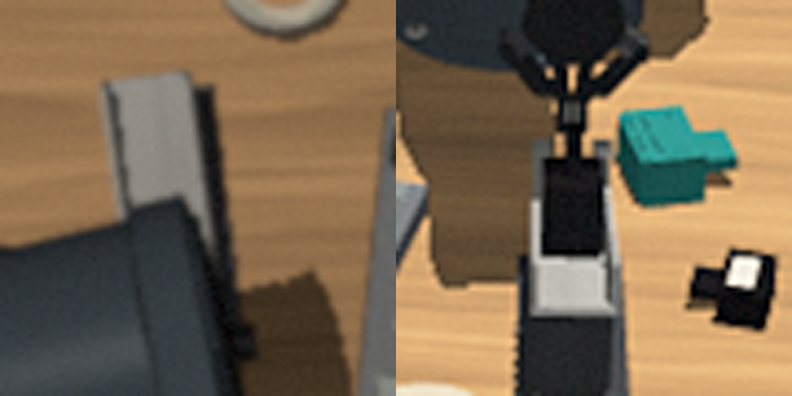

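The tool force rose to (-85, 75) N, so it jammed. The finger sticks to the nose, and a horizontal push wedges the cartridge into the slope. I'll back off and push along the slope instead, one small step at a time.

>>> apply_moves(plan=[0,-0.4,0,0,0,-0.8,0,0,0,-1.3,0,0,0,-1.3,0,0])

```text
time_s: 5.17
tool_pos: [0.4527, 0.0986, 0.1051]
ee_rot: [0.0, 0.677, 0.736, 0.0]
ft_force: [-0.8, -0.1, 0.4]
grip_width: 0.0001
```

>>> apply_moves(plan=[0,0.2,-0.03,0,0,0.4,-0.08,0,0,0.6,-0.14,0,0,0.6,-0.14,0])

```text
time_s: 5.5
tool_pos: [0.4573, 0.0989, 0.1062]
ee_rot: [-0.001, 0.677, 0.736, -0.002]
ft_force: [-20.6, -2.4, 15.5]
grip_width: -0.0003
```

```bash
python3 - <<'E'
from h import *
for i in range(4):
    s,M=st(); print(s["ft_force"].round(1),s["ft_torque"].round(2),s["tool_pos"].round(4)); manip.get_image("top")
E
```

```text
[-20.6  -2.4  15.5] [-0.28  3.79  0.07] [0.4573 0.0989 0.1062]
[-20.7  -2.   16.6] [-0.25  3.86  0.04] [0.4572 0.0989 0.1061]
[-20.6  -1.2  16.1] [-0.29  3.77  0.01] [0.4572 0.0989 0.1061]
[-20.1  -1.4  16.4] [-0.27  3.78  0.04] [0.4572 0.0989 0.1061]
```

```bash
python3 - <<'E'
from h import *
cs=cam("scene")
for P in([.1342,-.4815,.2127],[.1342,-.4815,.1957],[.1342,-.4815,.2687]): print((proj(cs,np.array(P))[0]-[120,60]+.5)*6)
r=cs["img"]
s,_=st()
p=s["tool_pos"]
for dz in(0,-.017,.056): print(((proj(cs,p+[0,0,dz])[0]-[245,155])*4.4+[396,0]).round(0))
E
```

```text
[226.0187726  372.24646639]
[229.04724194 393.98616649]
[215.83743908 299.16032555]
[565. 153.]
[565. 170.]
[567.  96.]
```

>>> apply_moves(plan=[0,-0.5,0,0,0,-1,0,0,0,-1.5,0,0,0,-2,0,0,0,-2,0,0])

```text
time_s: 6.17
tool_pos: [0.4385, 0.0974, 0.1064]
ee_rot: [-0.0, 0.677, 0.736, -0.0]
ft_force: [0.2, -0.8, -0.1]
grip_width: 0.0001
```

>>> apply_moves(plan=[0,-3,0,0,0,-6.5,0,0,0,-6.5,3.5,0,0,-6.5,7,0,0,-6.5,8,0,0,-6.5,8,0])

```text
time_s: 6.67
tool_pos: [0.3727, 0.0915, 0.0245]
ee_rot: [-0.001, 0.677, 0.736, -0.001]
ft_force: [-1.1, 0.1, -0.2]
grip_width: 0.0001
```

>>> apply_moves(plan=[0,0,0.3,0,0,0,0.6,0])

```text
time_s: 6.83
tool_pos: [0.3756, 0.0922, 0.0213]
ee_rot: [0.0, 0.677, 0.736, 0.001]
ft_force: [1.0, -0.5, 0.6]
grip_width: 0.0001
```

>>> apply_moves(plan=[0,0,0.2,0,0,0,0.4,0,0,0,0.5,0])

```text
time_s: 7.08
tool_pos: [0.3749, 0.0921, 0.0156]
ee_rot: [0.0, 0.677, 0.736, 0.0]
ft_force: [-0.5, -0.3, 0.5]
grip_width: -0.0001
```

```bash
python3 -c "
from h import *
goto([.3756,.0922,.0213])
cs=cam('scene');s,_=st();p=s['tool_pos']
u=proj(cs,p)[0]; print(u)
a=cs['img'][130:190,250:320,::-1]; cv2.imwrite('pics/tip.png',cv2.resize(a,None,fx=7,fy=7,interpolation=2)); print((u-[250,130])*7)
"
```

```text
t 7.08 pos [0.3749 0.0921 0.0156] yaw 1.6549 F [-0.5 -0.3  0.5] w -0.0001 -> shift cm [ 0.01  0.07 -0.57] turn 0
[283.05561879 198.18013809]
[231.3893315  477.26096666]
```

>>> apply_moves(plan=[0,0,0.2,0,0,0,0.4,0,0,0,0.4,0])

```text
time_s: 7.38
tool_pos: [0.3743, 0.0919, 0.0111]
ee_rot: [-0.0, 0.677, 0.736, -0.0]
ft_force: [-0.5, 0.2, 0.2]
grip_width: -0.0
```

>>> apply_moves(plan=[0,0,0.2,0,0,0,0.4,0,0,0,0.4,0])

```text
time_s: 7.63
tool_pos: [0.3742, 0.0919, 0.007]
ee_rot: [-0.0, 0.677, 0.736, -0.0]
ft_force: [-0.4, -1.7, 0.3]
grip_width: 0.0003
```

>>> apply_moves(plan=[0,0,0.2,0,0,0,0.4,0,0,0,0.4,0])

```text
time_s: 7.88
tool_pos: [0.3743, 0.0919, 0.003]
ee_rot: [-0.0, 0.677, 0.736, -0.0]
ft_force: [-0.4, -0.1, 1.1]
grip_width: 0.0005
```

>>> apply_moves(plan=[0,0,0.3,0,0,0,0.6,0,0,0,0.6,0])

```text
time_s: 8.13
tool_pos: [0.3741, 0.0919, -0.0032]
ee_rot: [-0.0, 0.677, 0.736, -0.0]
ft_force: [-0.7, 0.1, -0.9]
grip_width: 0.0003
```

>>> apply_moves(plan=[0,0,0.2,0,0,0,0.4,0,0,0,0.4,0])

```text
time_s: 8.38
tool_pos: [0.3742, 0.0919, -0.0069]
ee_rot: [-0.0, 0.677, 0.736, -0.0]
ft_force: [-0.0, 0.3, -1.0]
grip_width: -0.0001
```

>>> apply_moves(plan=[0,0,0.2,0,0,0,0.4,0,0,0,0.4,0])

```text
time_s: 8.63
tool_pos: [0.3743, 0.092, -0.0109]
ee_rot: [-0.0, 0.677, 0.736, -0.0]
ft_force: [-0.6, -0.2, 0.3]
grip_width: 0.0003
```

```bash
python3 -c "
from h import *
goto([.3756,.0922,.0213])
cs=cam('scene');s,_=st();p=s['tool_pos']
u=proj(cs,p)[0]; print(u)
a=cs['img'][130:215,240:325,::-1]; cv2.imwrite('pics/tip.png',cv2.resize(a,None,fx=7,fy=7,interpolation=2)); print((u-[240,130])*7)
"
```

```text
t 8.63 pos [ 0.3743  0.092  -0.0109] yaw 1.655 F [-0.6 -0.2  0.3] w 0.0003 -> shift cm [ 0.01  0.13 -3.22] turn 0
[282.901883  203.6273201]
[300.31318098 515.3912407 ]
```

View pics/tip.png

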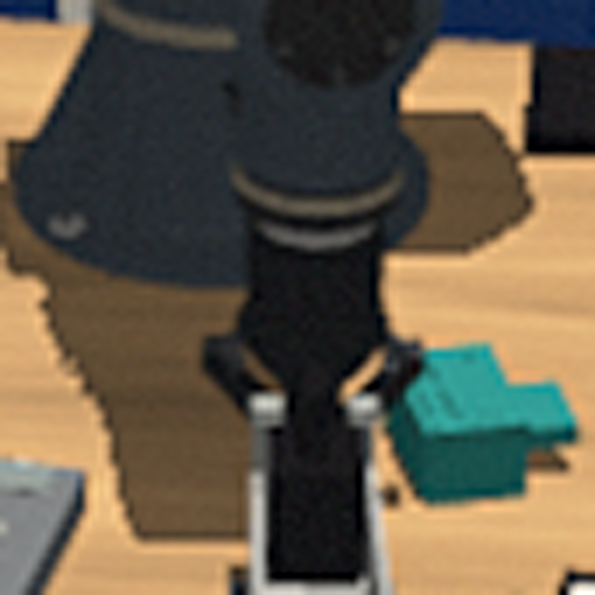

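>>> apply_moves(plan=[0,0,0.2,0,0,0,0.4,0,0,0,0.4,0])

```text
time_s: 8.93
tool_pos: [0.3743, 0.0919, -0.0149]
ee_rot: [-0.0, 0.677, 0.736, -0.0]
ft_force: [-0.6, 0.1, 0.5]
grip_width: -0.0001
```

>>> apply_moves(plan=[0,0,0.1,0,0,0,0.2,0,0,0,0.2,0])

```text
time_s: 9.18
tool_pos: [0.3744, 0.0919, -0.0167]
ee_rot: [-0.0, 0.677, 0.736, -0.0]
ft_force: [0.5, -0.2, -0.4]
grip_width: 0.0002
```

>>> apply_moves(plan=[0,0,0.1,0,0,0,0.2,0,0,0,0.2,0])

```text
time_s: 9.43
tool_pos: [0.3746, 0.092, -0.0183]
ee_rot: [0.0, 0.677, 0.736, 0.0]
ft_force: [-2.2, -0.0, 10.3]
grip_width: 0.0001
```

Table contact came at a reported z of -0.018 instead of +0.017, so the true TCP height is the reported value plus 35 mm; the images agree. My first push was therefore against the fin, not the nose. I'll redo it 35 mm lower.

>>> apply_moves(plan=[0,0,-3,0,0,0,-6,0,0,0,-8.7,0,0.1,3,-8.7,0,0.2,5.5,-8.7,0.006,0.2,6,-8.7,0.006,0.2,6,-8.7,0.006])

```text
time_s: 10.02
tool_pos: [0.4351, 0.0991, 0.0682]
ee_rot: [0.0, 0.679, 0.734, 0.0]
ft_force: [-0.5, -0.1, -0.9]
grip_width: -0.0004
```

>>> apply_moves(plan=[0,0.3,0,0,0,0.6,0,0,0,0.6,0,0])

```text
time_s: 10.27
tool_pos: [0.4397, 0.0994, 0.0683]
ee_rot: [-0.0, 0.679, 0.734, -0.0]
ft_force: [-0.1, -0.3, 0.4]
grip_width: 0.0002
```

>>> apply_moves(plan=[0,0.2,-0.05,0,0,0.4,-0.1,0,0,0.4,-0.1,0])

```text
time_s: 10.52
tool_pos: [0.4443, 0.0999, 0.0696]
ee_rot: [0.0, 0.679, 0.734, 0.0]
ft_force: [-0.1, -0.3, -0.7]
grip_width: -0.0004
```

>>> apply_moves(plan=[0,0.2,-0.05,0,0,0.4,-0.1,0,0,0.4,-0.1,0])

```text
time_s: 10.77
tool_pos: [0.4478, 0.1001, 0.0703]
ee_rot: [-0.0, 0.679, 0.734, -0.0]
ft_force: [-4.0, -0.8, 0.6]
grip_width: -0.0002
```

>>> apply_moves(plan=[0,0.15,-0.04,0,0,0.3,-0.08,0,0,0.3,-0.08,0])

```text
time_s: 11.02
tool_pos: [0.4506, 0.1003, 0.071]
ee_rot: [-0.0, 0.679, 0.734, -0.0]
ft_force: [-4.1, 0.3, 1.6]
grip_width: 0.0004
```

The nose is now sliding up at about 4 N. I keep going along the slope.

>>> apply_moves(plan=[0,0.2,-0.05,0,0,0.4,-0.11,0,0,0.6,-0.16,0,0,0.8,-0.21,0])

```text
time_s: 11.35
tool_pos: [0.4584, 0.1009, 0.0731]
ee_rot: [-0.0, 0.679, 0.734, -0.0]
ft_force: [-7.7, -0.4, 3.0]
grip_width: 0.0001
```

>>> apply_moves(plan=[0,0.2,-0.05,0,0,0.4,-0.11,0,0,0.6,-0.16,0,0,0.8,-0.21,0])

```text
time_s: 11.68
tool_pos: [0.4662, 0.1015, 0.0752]
ee_rot: [-0.001, 0.679, 0.734, -0.001]
ft_force: [-7.9, -0.8, 3.4]
grip_width: -0.0001
```

>>> apply_moves(plan=[0,0.2,-0.05,0,0,0.4,-0.11,0,0,0.6,-0.16,0,0,0.8,-0.21,0])

```text
time_s: 12.02
tool_pos: [0.4741, 0.1021, 0.0773]
ee_rot: [-0.001, 0.679, 0.734, -0.001]
ft_force: [-8.6, -0.3, 3.7]
grip_width: 0.0001
```

>>> apply_moves(plan=[0,0.2,-0.05,0,0,0.4,-0.11,0,0,0.6,-0.16,0,0,0.6,-0.16,0,0,0.6,-0.16,0])

```text
time_s: 12.43
tool_pos: [0.4804, 0.1026, 0.079]
ee_rot: [-0.0, 0.679, 0.734, -0.0]
ft_force: [-6.7, -1.4, 2.7]
grip_width: -0.0002
```

>>> apply_moves(plan=[0,-1,0,0,0,-3,0,0,0,-6,0,0,0,-8,-2,0,0,-8,-6,0,0,-8,-9,0,0,-8,-9,0])

```text
time_s: 13.02
tool_pos: [0.4037, 0.0971, 0.1745]
ee_rot: [0.002, 0.679, 0.734, 0.003]
ft_force: [1.4, 0.4, 0.6]
grip_width: -0.0002
```

```bash
python3 pic.py after 190 150 245 155; python3 - <<'E'
from h import *
ct,cs=cam("top"),cam("scene")
x0=np.array([.5307,.1072]);C,S=np.cos(.2618),np.sin(.2618)
W=lambda s,y,h:np.array([-.06+s*C-h*S,y,.045+s*S+h*C])@z3(.0904).T+[*x0,0]
for s in(0,.034):
  for h in(0,.06): print(s,h,[((proj(ct,W(s+.09,y,h))[0]-[190,150])*4.4).round().tolist() for y in(.025,-.025)],[((proj(cs,W(s+.09,y,h))[0]-[245,155])*4.4+[396,0]).round().tolist() for y in(.025,-.025)])
  print("fin uphill top",(proj(cs,W(s+.07,0,.096))[0]-[245,155])*4.4+[396,0])
E
```

```text
top crop TCP [172.87118871 427.63104322] scene crop TCP [570.14940908  54.84063684]
0 0 [[131.0, 218.0], [196.0, 210.0]] [[598.0, 259.0], [536.0, 258.0]]
0 0.06 [[125.0, 235.0], [192.0, 227.0]] [[600.0, 189.0], [537.0, 188.0]]
fin uphill top [569.14897659 138.01277359]
0.034 0 [[125.0, 175.0], [190.0, 167.0]] [[599.0, 274.0], [536.0, 273.0]]
0.034 0.06 [[118.0, 190.0], [186.0, 182.0]] [[601.0, 202.0], [537.0, 201.0]]
fin uphill top [569.64515367 150.24780093]
```

View pics/after.png

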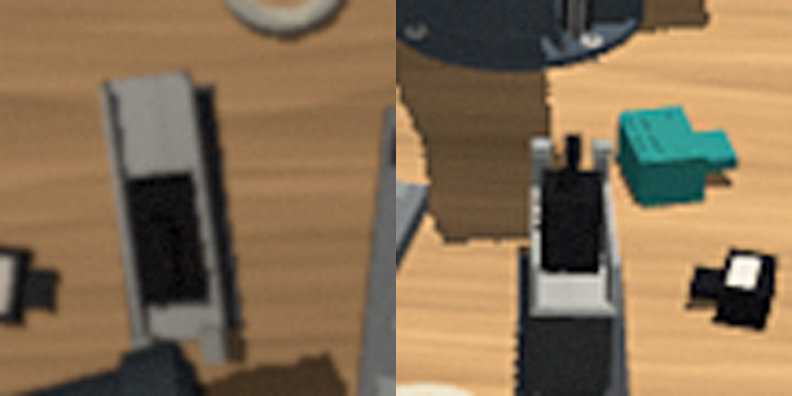

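Left crop: the cartridge stayed up, with its uphill edge at v about 175, as predicted for 34 mm of travel. Right crop: the fin at (572,150) is clear of the lip. Next I go over the fin with the jaws open.

```bash
python3 -c "
from h import *
goto([.529,.1072,.114],1.661)"
```

```text
t 13.22 pos [0.401  0.0964 0.1685] yaw 1.6489 F [ 0.4  0.9 -0.4] w -0.0 -> shift cm [ 0.08 12.84  5.44] turn -0.012
```

>>> apply_moves(plan=[0.08,3,0,-0.012,0.08,6.5,0,-0.012,0.08,10,0,-0.012,0.08,12.84,0,-0.012,0.08,12.84,2,-0.012,0.08,12.84,4,-0.012,0.08,12.84,5.4,-0.012,0.08,12.84,5.4,-0.012,0.08,12.84,5.4,-0.012], claw=5)

```text
time_s: 13.97
tool_pos: [0.5282, 0.107, 0.114]
ee_rot: [-0.001, 0.675, 0.738, -0.001]
ft_force: [0.9, 0.7, -0.2]
grip_width: 0.0499
```

>>> apply_moves(plan=[0,0,0,0,0,0,0,0,0,0,0,0,0,0,0,0,0,0,0,0,0,0,0,0], claw=0.5)

```text
time_s: 14.47
tool_pos: [0.5295, 0.1072, 0.1158]
ee_rot: [0.0, 0.675, 0.738, 0.0]
ft_force: [-0.9, -2.0, 6.4]
grip_width: 0.013
```

>>> apply_moves(plan=[0,0,-0.5,0,0,0,-1.5,0,0,0,-3,0,0,0,-4.5,0,0,0,-6,0,0,0,-7.5,0,0,0,-9,0,0,0,-10,0,0,0,-10,0])

```text
time_s: 15.22
tool_pos: [0.53, 0.1075, 0.2175]
ee_rot: [0.001, 0.674, 0.738, 0.001]
ft_force: [0.0, 0.1, -3.4]
grip_width: 0.0127
```

```bash
python3 -c "
from h import *
goto([.40,.02,.2],1.571)
s,_=st();print(s['ft_torque'])"; python3 pic.py lift 190 150 245 105
```

```text
t 15.22 pos [0.53   0.1075 0.2175] yaw 1.6611 F [ 0.   0.1 -3.4] w 0.0127 -> shift cm [ -7.54 -13.74   1.7 ] turn 0.09
[ 0.00349854 -0.01707304  0.03962901]
top crop TCP [147.42383644 244.01213105] scene crop TCP [571.3638763  303.95772295]
```

View pics/lift.png

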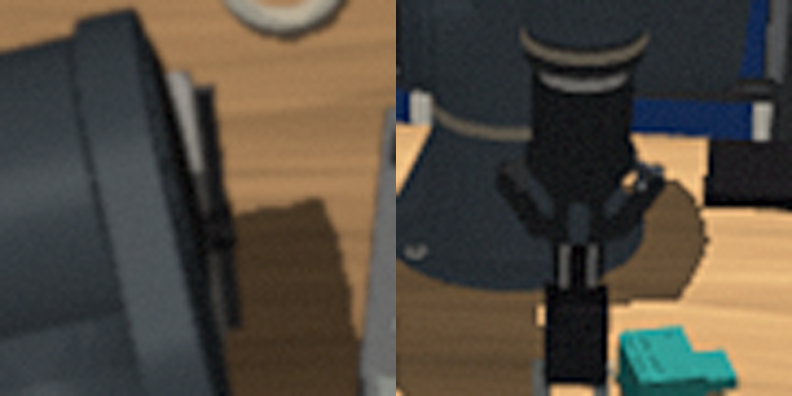

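The right crop shows the cartridge hanging at about (577,330), with 3.4 N of weight on the gripper. The tool cannot tilt, so I'll level the cartridge by pressing it onto free table at about (0.37, 0.03), then regrip it.

>>> apply_moves(plan=[-0.9,-2.4,0,0.03,-1.8,-4.8,0,0.06,-2.7,-7.2,0,0.09,-3.6,-9.6,0,0.12,-4.5,-12,0,0.15,-5.4,-14.4,0,0.18,-6.3,-16.6,0,0.214,-6.3,-16.6,3,0.214,-6.3,-16.6,6,0.214,-6.3,-16.6,9,0.214])

```text
time_s: 16.15
tool_pos: [0.3688, 0.0294, 0.1236]
ee_rot: [0.0, 0.75, 0.662, 0.0]
ft_force: [0.1, 0.1, -3.1]
grip_width: 0.0133
```

>>> apply_moves(plan=[0,0,3,0,0,0,4.5,0,0,0,5.5,0,0,0,5.5,0])

```text
time_s: 16.48
tool_pos: [0.3671, 0.0294, 0.0676]
ee_rot: [-0.001, 0.749, 0.662, -0.002]
ft_force: [-1.1, -0.4, -4.0]
grip_width: 0.0129
```

>>> apply_moves(plan=[0,0,0.3,0,0,0,0.6,0,0,0,0.8,0,0,0,0.8,0])

```text
time_s: 16.82
tool_pos: [0.3696, 0.0296, 0.0622]
ee_rot: [0.0, 0.749, 0.662, 0.0]
ft_force: [-0.4, 0.6, -3.5]
grip_width: 0.0126
```

>>> apply_moves(plan=[0,0,0.15,0,0,0,0.3,0,0,0,0.3,0])

```text
time_s: 17.07
tool_pos: [0.371, 0.0296, 0.0602]
ee_rot: [0.001, 0.749, 0.662, 0.001]
ft_force: [-1.5, -1.2, 16.9]
grip_width: 0.0128
```

>>> apply_moves(plan=[0,0,0.15,0,0,0,0.3,0,0,0,0.3,0])

```text
time_s: 17.32
tool_pos: [0.3739, 0.0292, 0.0589]
ee_rot: [0.003, 0.75, 0.662, 0.003]
ft_force: [3.8, -5.2, 38.4]
grip_width: 0.0129
```

>>> apply_moves(plan=[0,0,0.15,0,0,0,0.3,0,0,0,0.3,0])

```text
time_s: 17.57
tool_pos: [0.3766, 0.0291, 0.0574]
ee_rot: [0.005, 0.75, 0.662, 0.005]
ft_force: [9.4, -8.1, 54.9]
grip_width: 0.0132
```

>>> apply_moves(plan=[0,0,-0.3,0,0,0,-0.6,0,0,0,-0.6,0,0,0,-0.6,0])

```text
time_s: 17.9
tool_pos: [0.3692, 0.0296, 0.059]
ee_rot: [-0.0, 0.749, 0.662, -0.0]
ft_force: [-0.6, 1.2, -3.2]
grip_width: 0.0129
```

>>> apply_moves(plan=[0,0,0,0,0,0,0,0,0,0,0,0,0,0,0,0,0,0,0,0], claw=2.2)

```text
time_s: 18.32
tool_pos: [0.3695, 0.0296, 0.0591]
ee_rot: [-0.0, 0.749, 0.662, -0.0]
ft_force: [-0.4, -0.1, 0.1]
grip_width: 0.0217
```

>>> apply_moves(plan=[0,0,-3,0,0,0,-6,0,0,-3,-6,0,0,-7,-6,0,0,-7,-3,0,0,-7,0,0,0,-7,3,0,0,-7,3.9,0,0,-7,3.9,0], claw=0)

```text
time_s: 19.07
tool_pos: [0.2981, 0.038, 0.0184]
ee_rot: [-0.001, 0.749, 0.662, -0.001]
ft_force: [-0.1, -1.2, 1.1]
grip_width: 0.0004
```

>>> apply_moves(plan=[0,0.2,0,0,0,0.4,0,0,0,0.6,0,0,0,0.6,0,0])

```text
time_s: 19.4
tool_pos: [0.3073, 0.0376, 0.0209]
ee_rot: [0.001, 0.75, 0.662, 0.001]
ft_force: [-0.2, 0.0, 0.2]
grip_width: 0.0001
```

>>> apply_moves(plan=[0,0.2,0,0,0,0.4,0,0,0,0.6,0,0,0,0.6,0,0])

```text
time_s: 19.73
tool_pos: [0.3124, 0.0367, 0.0202]
ee_rot: [0.0, 0.75, 0.662, 0.0]
ft_force: [-0.1, -0.7, 0.6]
grip_width: -0.0002
```

>>> apply_moves(plan=[0,0.2,0,0,0,0.4,0,0,0,0.6,0,0,0,0.6,0,0])

```text
time_s: 20.07
tool_pos: [0.3183, 0.036, 0.0201]
ee_rot: [0.0, 0.75, 0.662, 0.0]
ft_force: [-0.0, -0.1, -0.2]
grip_width: -0.0004
```

>>> apply_moves(plan=[0,0.2,0,0,0,0.4,0,0,0,0.6,0,0,0,0.6,0,0,0,0.6,0,0])

```text
time_s: 20.48
tool_pos: [0.3239, 0.0352, 0.0201]
ee_rot: [-0.0, 0.75, 0.662, -0.0]
ft_force: [-0.6, -0.3, -0.2]
grip_width: 0.0
```

>>> apply_moves(plan=[0,0.3,0,0,0,0.6,0,0,0,0.9,0,0,0,0.9,0,0])

```text
time_s: 20.82
tool_pos: [0.3331, 0.0341, 0.0201]
ee_rot: [-0.0, 0.75, 0.662, -0.0]
ft_force: [-0.8, -0.5, -0.4]
grip_width: -0.0002
```

>>> apply_moves(plan=[0,0.2,0,0,0,0.4,0,0,0,0.6,0,0,0,0.7,0,0])

```text
time_s: 21.15
tool_pos: [0.3399, 0.0332, 0.0201]
ee_rot: [0.0, 0.75, 0.662, 0.0]
ft_force: [-2.3, -0.2, -1.5]
grip_width: 0.0
```

>>> apply_moves(plan=[0,0.2,0,0,0,0.4,0,0,0,0.6,0,0,0,0.7,0,0])

```text
time_s: 21.48
tool_pos: [0.347, 0.0324, 0.0201]
ee_rot: [0.0, 0.75, 0.662, 0.0]
ft_force: [-2.5, 0.3, -1.1]
grip_width: 0.0001
```

The cartridge end is now against the finger, so the fin centre is 56 mm ahead of the TCP. I regrip there.

>>> apply_moves(plan=[0,-0.8,0,0,0,-0.8,-3.5,0,0,-0.8,-7,0,0,-0.8,-9.5,0,0,2.5,-9.5,0,0,5.6,-9.5,0,0,5.6,-9.5,0,0,5.6,-6.5,0,0,5.6,-3,0,0,5.6,-3,0], claw=4)

```text
time_s: 22.32
tool_pos: [0.3987, 0.0253, 0.0459]
ee_rot: [-0.002, 0.75, 0.662, -0.002]
ft_force: [-3.4, 0.2, -0.9]
grip_width: 0.0399
```

>>> apply_moves(plan=[0,0,0,0,0,0,0,0,0,0,0,0,0,0,0,0,0,0,0,0], claw=0.5)

```text
time_s: 22.73
tool_pos: [0.4033, 0.0255, 0.0516]
ee_rot: [0.001, 0.75, 0.662, 0.001]
ft_force: [-2.2, -0.3, 11.0]
grip_width: 0.0129
```

>>> apply_moves(plan=[0,0,-1,0,0,0,-4,0,0,0,-8,0,0,0,-12,0,0,0,-15,0,-3,2.4,-15,0,-6,4.8,-15,0,-9,7.2,-15,0,-12,9.5,-15,0,-14.5,11.5,-15,0])

```text
time_s: 23.57
tool_pos: [0.4993, -0.1349, 0.2009]
ee_rot: [0.001, 0.75, 0.662, 0.0]
ft_force: [0.8, 0.9, -2.9]
grip_width: 0.0132
```

```bash
python3 -c "
from h import *
goto([.5017,-.1372,.165],1.571-.1235)"; python3 pic.py hover 255 150 170 135
```

```text
t 23.57 pos [ 0.4993 -0.1349  0.2009] yaw 1.4464 F [ 0.8  0.9 -2.9] w 0.0132 -> shift cm [-0.2   0.26  3.6 ] turn -0.001
top crop TCP [221.16583446 278.19990188] scene crop TCP [605.27635115 152.40248239]
```

View pics/hover.png

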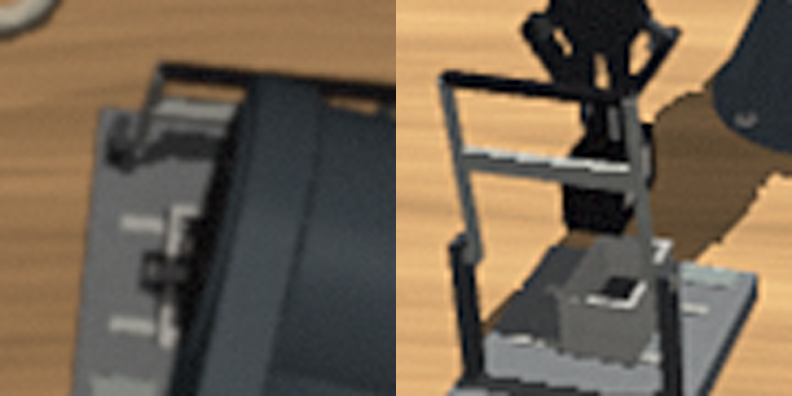

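The cartridge hangs level over the cradle at about (605,185), with the cradle rim at about (610,270). I descend to just above the rim, then feel for the well.

>>> apply_moves(plan=[-0.2,0.26,1.5,0,-0.2,0.26,3,0,-0.2,0.26,4.5,0,-0.2,0.26,5.5,0,-0.2,0.26,5.5,0,-0.2,0.26,5.5,0])

```text
time_s: 24.17
tool_pos: [0.5006, -0.1346, 0.1456]
ee_rot: [-0.0, 0.749, 0.662, -0.0]
ft_force: [-0.7, 0.4, -3.1]
grip_width: 0.0128
```

>>> apply_moves(plan=[0,0,0.2,0,0,0,0.3,0,0,0,0.3,0])

```text
time_s: 24.42
tool_pos: [0.501, -0.1349, 0.1426]
ee_rot: [0.0, 0.749, 0.662, 0.0]
ft_force: [-0.4, -0.5, -3.0]
grip_width: 0.0128
```

>>> apply_moves(plan=[0,0,0.2,0,0,0,0.3,0,0,0,0.3,0])

```text
time_s: 24.67
tool_pos: [0.5008, -0.1349, 0.139]
ee_rot: [0.0, 0.749, 0.662, 0.0]
ft_force: [0.3, 0.0, -3.7]
grip_width: 0.0129
```

>>> apply_moves(plan=[0,0,0.15,0,0,0,0.25,0,0,0,0.25,0])

```text
time_s: 24.92
tool_pos: [0.5008, -0.1349, 0.1364]
ee_rot: [-0.0, 0.75, 0.662, 0.0]
ft_force: [0.6, -0.1, -3.2]
grip_width: 0.0129
```

>>> apply_moves(plan=[-0.1,0,0,0,-0.2,0,0,0,-0.2,0,0,0])

```text
time_s: 25.17
tool_pos: [0.5005, -0.1371, 0.1366]
ee_rot: [0.0, 0.75, 0.662, -0.0]
ft_force: [0.6, -0.1, -3.8]
grip_width: 0.0128
```

>>> apply_moves(plan=[-0.1,0,0,0,-0.15,0,0,0,-0.15,0,0,0])

```text
time_s: 25.42
tool_pos: [0.5004, -0.1385, 0.1366]
ee_rot: [0.0, 0.75, 0.662, 0.0]
ft_force: [1.3, -0.6, -2.6]
grip_width: 0.0127
```

>>> apply_moves(plan=[-0.1,0,0,0,-0.15,0,0,0,-0.15,0,0,0])

```text
time_s: 25.67
tool_pos: [0.5002, -0.1396, 0.1367]
ee_rot: [-0.0, 0.749, 0.662, 0.0]
ft_force: [1.9, 3.1, -1.8]
grip_width: 0.0122
```

>>> apply_moves(plan=[0.2,0,0,0,0.37,0,0,0,0.37,0,0,0])

```text
time_s: 25.92
tool_pos: [0.5006, -0.1361, 0.1366]
ee_rot: [0.0, 0.749, 0.662, -0.0]
ft_force: [1.1, -0.1, -4.2]
grip_width: 0.0129
```

>>> apply_moves(plan=[0,0.1,0,0,0,0.2,0,0,0,0.2,0,0])

```text
time_s: 26.17
tool_pos: [0.5027, -0.1365, 0.1365]
ee_rot: [-0.0, 0.749, 0.662, -0.0]
ft_force: [0.0, -0.3, -3.2]
grip_width: 0.013
```

>>> apply_moves(plan=[0,0.1,0,0,0,0.15,0,0,0,0.15,0,0])

```text
time_s: 26.42
tool_pos: [0.5041, -0.1366, 0.1366]
ee_rot: [-0.0, 0.749, 0.662, -0.0]
ft_force: [0.8, 0.0, -2.7]
grip_width: 0.0129
```

>>> apply_moves(plan=[0,0.1,0,0,0,0.15,0,0,0,0.15,0,0])

```text
time_s: 26.67
tool_pos: [0.5057, -0.1368, 0.1366]
ee_rot: [-0.0, 0.749, 0.662, 0.0]
ft_force: [0.2, 0.7, -3.4]
grip_width: 0.0131
```

>>> apply_moves(plan=[0,0.1,0,0,0,0.15,0,0,0,0.15,0,0])

```text
time_s: 26.92
tool_pos: [0.5068, -0.137, 0.1365]
ee_rot: [-0.0, 0.75, 0.662, -0.0]
ft_force: [-2.4, 0.6, -2.0]
grip_width: 0.0129
```

The well centre is at about x 0.5035, y -0.1363 by feel. I centre there and lower.

>>> apply_moves(plan=[0,-0.2,0,0,0,-0.35,0,0,0,-0.35,0,0,0,-0.35,0.2,0,0,-0.35,0.4,0,0,-0.35,0.4,0])

```text
time_s: 27.42
tool_pos: [0.5034, -0.1365, 0.1321]
ee_rot: [-0.0, 0.749, 0.662, -0.0]
ft_force: [-0.3, 0.1, -3.0]
grip_width: 0.0129
```

>>> apply_moves(plan=[0,0,0.2,0,0,0,0.4,0,0,0,0.4,0])

```text
time_s: 27.67
tool_pos: [0.5034, -0.1365, 0.1281]
ee_rot: [-0.0, 0.749, 0.662, -0.0]
ft_force: [-0.3, -0.2, -3.3]
grip_width: 0.0127
```

Past the step with no contact. Lowering on toward the sprung seat.

>>> apply_moves(plan=[0,0,0.3,0,0,0,0.6,0,0,0,0.9,0,0,0,1.2,0,0,0,1.5,0,0,0,1.7,0,0,0,1.7,0])

```text
time_s: 28.25
tool_pos: [0.5033, -0.1365, 0.1111]
ee_rot: [-0.0, 0.749, 0.662, -0.0]
ft_force: [-0.3, 1.2, -3.7]
grip_width: 0.0129
```

>>> apply_moves(plan=[0,0,0.2,0,0,0,0.4,0,0,0,0.4,0])

```text
time_s: 28.5
tool_pos: [0.5035, -0.1365, 0.1073]
ee_rot: [-0.0, 0.749, 0.662, -0.0]
ft_force: [-0.2, 0.3, -3.1]
grip_width: 0.0127
```

>>> apply_moves(plan=[0,0,0.1,0,0,0,0.2,0,0,0,0.2,0])

```text
time_s: 28.75
tool_pos: [0.5036, -0.1366, 0.1057]
ee_rot: [0.0, 0.749, 0.662, 0.0]
ft_force: [-1.2, -0.8, 1.2]
grip_width: 0.0128
```

The seat now carries the cartridge, so I release it and rise.

>>> apply_moves(plan=[0,0,0,0,0,0,0,0,0,0,0,0,0,0,0,0,0,0,0,0], claw=3.5)

```text
time_s: 29.17
tool_pos: [0.5037, -0.1366, 0.1057]
ee_rot: [0.0, 0.749, 0.662, 0.0]
ft_force: [0.8, 0.3, 0.2]
grip_width: 0.035
```

>>> apply_moves(plan=[0,0,-2,0,0,0,-4,0,0,0,-8,0,0,0,-12,0,0,0,-16,0,0,0,-20,0,0,0,-24,0,0,0,-26,0,0,0,-26,0])

```text
time_s: 29.92
tool_pos: [0.5046, -0.1368, 0.37]
ee_rot: [0.003, 0.749, 0.662, 0.002]
ft_force: [-0.3, 0.4, -0.4]
grip_width: 0.0347
```

```bash
python3 pic.py seated 255 150 170 135; python3 - <<'E'
from h import *
th=1.68
def bar(th,y=0,L=.17): return np.array([.095-L*np.cos(th),y,.150+L*np.sin(th)])@z3(-.1235).T+[.5025,-.144,0]
print(bar(1.65),bar(1.71))
b=bar(1.68); f=np.array([np.cos(-.1235),np.sin(-.1235),0])
goto(b+f*.030+[0,0,.05-.035],1.4473)
goto(b+f*.030+[0,0,.007-.035],1.4473)
E
```

```text
top crop TCP [255.79210615 266.5793581 ] scene crop TCP [591.15482791 -33.53146353]
[ 0.61012454 -0.15735962  0.31946705] [ 0.62018505 -0.15860845  0.31835556]
t 30.02 pos [ 0.5041 -0.1367  0.3659] yaw 1.447 F [-0.5  0.6 -0.3] w 0.0346 -> shift cm [-0.74 14.28  3.21] turn -0.0
t 30.02 pos [ 0.5041 -0.1367  0.3659] yaw 1.447 F [-0.5  0.6 -0.3] w 0.0346 -> shift cm [-0.74 14.27  7.51] turn -0.0
```

View pics/seated.png

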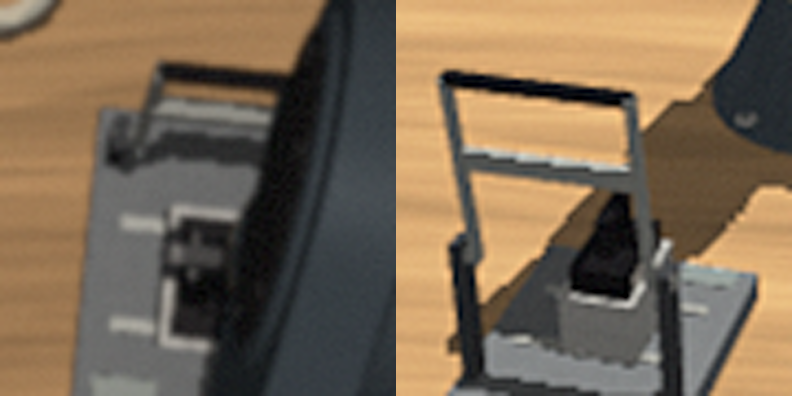

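The cartridge is standing in the cradle, inside the rim at (610,290), fin up. Now the clamp: closed fingers go behind and slightly below the bar.

>>> apply_moves(plan=[-0.1,2.5,0,0,-0.3,5,0,0,-0.4,7.5,0,0,-0.5,10,0,0,-0.7,12.5,0,0,-0.7,14.3,0,0,-0.7,14.3,0,0], claw=0)

```text
time_s: 30.6
tool_pos: [0.6718, -0.1677, 0.3473]
ee_rot: [0.019, 0.749, 0.662, 0.013]
ft_force: [1.0, 0.0, -0.1]
grip_width: -0.0002
```

>>> apply_moves(plan=[0,0,2,0,0,0,4,0,0,0,6,0,0,0,8.3,0,0,0,8.3,0])

```text
time_s: 31.02
tool_pos: [0.6731, -0.1683, 0.2584]
ee_rot: [0.016, 0.749, 0.662, 0.011]
ft_force: [-0.4, -0.1, 0.0]
grip_width: 0.0002
```

```bash
python3 -c "
from h import *
s,M=st(); print(s['q'].round(3),s['joint_vel'].round(3)); print(M.round(3))
goto([.646,-.162,.283],1.447)"
```

```text
[-0.245  0.636  0.716  1.611 -0.    -0.121] [-0.001 -0.162 -0.557 -0.4   -0.001  0.001]
[[ 0.124  0.992  0.038]
 [ 0.992 -0.123 -0.01 ]
 [-0.005  0.039 -0.999]]
t 31.02 pos [ 0.6731 -0.1683  0.2584] yaw 1.4469 F [-0.4 -0.1  0. ] w 0.0002 -> shift cm [ 0.28 -2.67 -2.56] turn -0.0
```

>>> apply_moves(plan=[0,0,0,0,0,0,0,0,0,0,0,0])

```text
time_s: 31.27
tool_pos: [0.6752, -0.1688, 0.265]
ee_rot: [0.019, 0.749, 0.662, 0.013]
ft_force: [0.7, 0.2, 0.8]
grip_width: -0.0004
```

```bash
python3 -c "
from h import *
for i in range(3):
  s,M=st(); print(s['time_s'],s['q'].round(3),s['joint_vel'].round(3),s['tau'].round(1),s['tool_pos'].round(4)); manip.get_image('top')
"
```

```text
31.2667 [-0.245  0.637  0.734  1.621  0.    -0.121] [ 0.001  0.002  0.022 -0.001 -0.     0.   ] [  -0.  -102.    45.7   -0.9   -0.     0. ] [ 0.6752 -0.1688  0.265 ]
31.3167 [-0.245  0.637  0.734  1.62  -0.    -0.121] [ 0.     0.001  0.005 -0.005 -0.001  0.001] [   0.  -102.8   46.6   -0.7    0.     0. ] [ 0.6755 -0.1689  0.2653]
31.3667 [-0.245  0.637  0.734  1.62  -0.    -0.121] [-0.001  0.    -0.005 -0.005 -0.001 -0.   ] [  -0.  -103.4   47.3   -0.6   -0.     0. ] [ 0.6756 -0.169   0.2652]
```

>>> apply_moves(plan=[0,-0.5,0,0,0,-1,0,0,0,-1,0,0,0,-1,0,0])

```text
time_s: 31.75
tool_pos: [0.6653, -0.1677, 0.2644]
ee_rot: [0.019, 0.749, 0.662, 0.013]
ft_force: [-0.7, -0.0, -0.3]
grip_width: 0.0001
```

```bash
python3 -c "
from h import *
s,M=st(); print(s['time_s'],s['q'].round(3),s['joint_vel'].round(3),s['tau'].round(1),s['tool_pos'].round(4),s['ft_force'].round(1))
"
```

```text
31.75 [-0.247  0.606  0.678  1.596  0.    -0.123] [ 0.001  0.01   0.007  0.001 -0.001 -0.001] [-1.000e-01 -1.023e+02  4.760e+01 -8.000e-01 -0.000e+00 -0.000e+00] [ 0.6653 -0.1677  0.2644] [-0.7 -0.  -0.3]
```

>>> apply_moves(plan=[0,-0.5,-1,0,0,-1,-1.5,0,0,-2,-1.5,0,0,-3,-1.5,0,0,-4,-1.5,0,0,-5,-1.5,0,0,-5,-1.5,0])

```text
time_s: 32.33
tool_pos: [0.6142, -0.1612, 0.2784]
ee_rot: [0.02, 0.749, 0.662, 0.014]
ft_force: [0.5, -0.3, -0.4]
grip_width: -0.0
```

>>> apply_moves(plan=[0,-0.8,0,0,0,-1.6,0,0])

```text
time_s: 32.5
tool_pos: [0.5998, -0.1594, 0.2768]
ee_rot: [0.02, 0.749, 0.662, 0.014]
ft_force: [4.4, 0.9, 4.9]
grip_width: -0.0003
```

```bash
cat > clamp.py <<'E'
from h import *
# clamp angle by silver cross-bar / dark bar contrast along predicted lines, versus first picture-like geometry
def bar(th,y,L): return np.array([.095-L*np.cos(th),y,.150+L*np.sin(th)])@z3(-.1235).T+[.5009,-.144,0]
cs=cam("scene"); g=cv2.cvtColor(cs["img"],cv2.COLOR_RGB2GRAY).astype(float)
ys=np.linspace(-.06,.06,25); out=[]
for th in np.arange(-.05,1.9,.05):
    v=[]
    for L in(.17,.095):
        p=proj(cs,np.array([bar(th,y,L) for y in ys]))+[.9,0]
        v.append(np.median(cv2.remap(g.astype(np.float32),p[:,0].astype(np.float32)[None],p[:,1].astype(np.float32)[None],1)))
    out.append((round(th,2),int(v[0]),int(v[1])))
print(*out)
E
python3 clamp.py; python3 -c "
from h import *
goto([.6,-.158,.28])"
```

```text
(np.float64(-0.05), 90, 77) (np.float64(0.0), 88, 87) (np.float64(0.05), 85, 94) (np.float64(0.1), 99, 101) (np.float64(0.15), 175, 121) (np.float64(0.2), 179, 142) (np.float64(0.25), 190, 124) (np.float64(0.3), 191, 126) (np.float64(0.35), 187, 140) (np.float64(0.4), 182, 127) (np.float64(0.45), 179, 98) (np.float64(0.5), 182, 87) (np.float64(0.55), 170, 85) (np.float64(0.6), 81, 88) (np.float64(0.65), 19, 87) (np.float64(0.7), 18, 85) (np.float64(0.75), 22, 81) (np.float64(0.8), 83, 81) (np.float64(0.85), 144, 84) (np.float64(0.9), 172, 91) (np.float64(0.95), 179, 96) (np.float64(1.0), 180, 100) (np.float64(1.05), 179, 98) (np.float64(1.1), 169, 97) (np.float64(1.15), 129, 93) (np.float64(1.2), 77, 86) (np.float64(1.25), 30, 80) (np.float64(1.3), 44, 80) (np.float64(1.35), 33, 84) (np.float64(1.4), 22, 87) (np.float64(1.45), 11, 87) (np.float64(1.5), 13, 85) (np.float64(1.55), 88, 86) (np.float64(1.6), 174, 105) (np.float64(1.65), 182, 152) (np.float64(1.7), 179, 182) (np.float64(1.75), 184, 184) (np.float64(1.8), 185, 181) (np.float64(1.85), 189, 181)
t 32.55 pos [ 0.5987 -0.1592  0.277 ] yaw 1.4469 F [ 2.2 -1.  -1.5] w -0.0004 -> shift cm [ 0.14  0.13 -0.3 ] turn 0
```

The clamp is swinging: force about 4 N and dark pixels at 1.48 rad. I follow the arc.

>>> apply_moves(plan=[0,-1,0,0,0,-2,0.2,0,0,-3,0.4,0,0,-4,0.7,0,0,-5,1,0,0,-6,1.4,0,0,-7,1.9,0,0,-8,2.4,0])

```text
time_s: 33.22
tool_pos: [0.5213, -0.1497, 0.2488]
ee_rot: [0.02, 0.749, 0.662, 0.014]
ft_force: [5.8, 0.6, 0.0]
grip_width: -0.0001
```

>>> apply_moves(plan=[0,-0.7,0.5,0,0,-1.4,1,0,0,-2.1,1.6,0,0,-2.1,1.6,0])

```text
time_s: 33.55
tool_pos: [0.5001, -0.1472, 0.231]
ee_rot: [0.019, 0.749, 0.662, 0.013]
ft_force: [-1.0, -0.4, -0.1]
grip_width: 0.0001
```

```bash
python3 clamp.py|sed 's/np.float64//g'; python3 -c "
from h import *
goto([.6,-.158,.28])"
```

```text
((-0.05), 82, 81) ((0.0), 123, 81) ((0.05), 161, 81) ((0.1), 147, 118) ((0.15), 172, 113) ((0.2), 176, 141) ((0.25), 189, 152) ((0.3), 186, 166) ((0.35), 184, 180) ((0.4), 179, 186) ((0.45), 172, 184) ((0.5), 178, 160) ((0.55), 176, 128) ((0.6), 177, 115) ((0.65), 165, 133) ((0.7), 103, 148) ((0.75), 31, 157) ((0.8), 9, 162) ((0.85), 8, 163) ((0.9), 13, 163) ((0.95), 20, 161) ((1.0), 25, 161) ((1.05), 37, 161) ((1.1), 39, 159) ((1.15), 30, 161) ((1.2), 25, 162) ((1.25), 19, 162) ((1.3), 12, 158) ((1.35), 9, 150) ((1.4), 38, 135) ((1.45), 105, 119) ((1.5), 170, 130) ((1.55), 175, 166) ((1.6), 173, 186) ((1.65), 179, 186) ((1.7), 180, 182) ((1.75), 182, 179) ((1.8), 184, 178) ((1.85), 187, 179)
t 33.6 pos [ 0.5005 -0.1473  0.2314] yaw 1.4467 F [ 0.3  0.  -0.3] w -0.0001 -> shift cm [ 0.14 10.22 -4.41] turn 0
```

>>> apply_moves(plan=[0,0.3,0,0,0,0.3,-2.5,0,0,0.3,-5,0,0,0,-5.5,0,0,-1,-5.5,0,0,-2,-5.5,0,0,-2,-5.5,0,0,-2,-5.5,0])

```text
time_s: 34.27
tool_pos: [0.4787, -0.1443, 0.2854]
ee_rot: [0.019, 0.749, 0.662, 0.013]
ft_force: [-0.3, -0.7, -0.6]
grip_width: -0.0002
```

```bash
python3 -c "
from h import *
s,M=st(); t=s['tool_pos']-M[:,2]*.018; c=(t-[.502,-.144,0])@z3(-.1235); print('tip in coder',c)  # tip = rep TCP - 18mm along tool z
print(s['tool_pos'],M[:,2].round(3))"
```

```text
tip in coder [-0.02394359 -0.00302924  0.30333958]
[ 0.47867242 -0.14425924  0.28535881] [ 0.045 -0.011 -0.999]
```

>>> apply_moves(plan=[0,-0.1,1.2,0,0,-0.2,2.2,0,0,-0.7,3,0,0,-1.4,3.7,0])

```text
time_s: 34.6
tool_pos: [0.4649, -0.1427, 0.2478]
ee_rot: [0.018, 0.749, 0.662, 0.012]
ft_force: [-19.0, 4.0, 22.9]
grip_width: 0.0005
```

>>> apply_moves(plan=[0,-0.5,0.7,0,0,-1,1.3,0,0,-1.5,2,0,0,-2,2.8,0])

```text
time_s: 34.93
tool_pos: [0.4474, -0.1407, 0.2188]
ee_rot: [0.019, 0.749, 0.662, 0.013]
ft_force: [-6.7, 0.8, 9.0]
grip_width: -0.0
```

```bash
cat > tip.py <<'E'
from h import *
s,M=st(); t=s['tool_pos']-M[:,2]*.018; c=(t-[.502,-.144,0])@z3(-.1235); print('tip in coder',c.round(4),s['ft_force'].round(1),s['time_s'])
z=c[2]-.007-.150; th=np.arcsin(z/.17); print('theta if touching',th,'bar x',.095-.17*np.cos(th))
E
python3 tip.py; python3 clamp.py|sed 's/np.float64//g'
```

```text
tip in coder [-0.0554 -0.0033  0.2367] [-6.7  0.8  9. ] 34.9333
theta if touching 0.48821650628210517 bar x -0.055139038243384564
((-0.05), 173, 78) ((0.0), 183, 82) ((0.05), 130, 100) ((0.1), 166, 82) ((0.15), 171, 111) ((0.2), 176, 114) ((0.25), 189, 147) ((0.3), 185, 138) ((0.35), 186, 81) ((0.4), 169, 111) ((0.45), 55, 158) ((0.5), 3, 182) ((0.55), 43, 185) ((0.6), 145, 183) ((0.65), 175, 181) ((0.7), 171, 181) ((0.75), 174, 180) ((0.8), 176, 176) ((0.85), 175, 173) ((0.9), 176, 171) ((0.95), 173, 170) ((1.0), 172, 169) ((1.05), 172, 169) ((1.1), 172, 170) ((1.15), 172, 171) ((1.2), 172, 173) ((1.25), 171, 176) ((1.3), 173, 179) ((1.35), 176, 182) ((1.4), 177, 182) ((1.45), 180, 182) ((1.5), 179, 184) ((1.55), 149, 181) ((1.6), 48, 159) ((1.65), 13, 106) ((1.7), 135, 105) ((1.75), 183, 162) ((1.8), 183, 181) ((1.85), 186, 179)
```

>>> apply_moves(plan=[0,-0.4,0.8,0,0,-0.8,1.6,0,0,-1.1,2.3,0,0,-1.4,3.1,0,0,-1.6,3.8,0,0,-1.8,4.5,0])

```text
time_s: 35.48
tool_pos: [0.4318, -0.139, 0.1725]
ee_rot: [0.019, 0.749, 0.662, 0.013]
ft_force: [-4.4, 1.2, 5.4]
grip_width: -0.0002
```

```bash
python3 tip.py
```

```text
tip in coder [-0.071  -0.0036  0.1905] [-4.4  1.2  5.4] 35.4833
theta if touching 0.19831088648203168 bar x -0.07166812828507424
```

>>> apply_moves(plan=[0,-0.1,0.4,0,0,-0.2,0.8,0,0,-0.3,1.2,0,0,-0.3,1.6,0])

```text
time_s: 35.82
tool_pos: [0.4295, -0.1388, 0.1566]
ee_rot: [0.019, 0.749, 0.662, 0.013]
ft_force: [-3.1, 1.2, 4.0]
grip_width: -0.0003
```

>>> apply_moves(plan=[0,0,0.3,0,0,0,0.6,0,0,0,0.9,0,0,0,0.9,0])

```text
time_s: 36.15
tool_pos: [0.4298, -0.139, 0.1473]
ee_rot: [0.019, 0.749, 0.662, 0.013]
ft_force: [0.5, -0.2, -0.3]
grip_width: 0.0
```

```bash
python3 tip.py
```

```text
tip in coder [-0.0731 -0.0038  0.1653] [ 0.5 -0.2 -0.3] 36.15
theta if touching 0.04884655890845463 bar x -0.07479723148475706
```

```bash
sed -i 's/np.arange(-.05,1.9,.05)/np.arange(-.06,.9,.03)/' clamp.py; python3 clamp.py|sed 's/np.float64//g'; python3 tip.py
```

```text
((-0.06), 83, 84) ((-0.03), 86, 83) ((0.0), 64, 85) ((0.03), 21, 119) ((0.06), 9, 167) ((0.09), 36, 190) ((0.12), 71, 190) ((0.15), 78, 162) ((0.18), 76, 132) ((0.21), 77, 96) ((0.24), 81, 87) ((0.27), 129, 107) ((0.3), 161, 98) ((0.33), 150, 111) ((0.36), 121, 111) ((0.39), 85, 131) ((0.42), 79, 136) ((0.45), 44, 124) ((0.48), 22, 164) ((0.51), 29, 176) ((0.54), 32, 182) ((0.57), 24, 179) ((0.6), 23, 160) ((0.63), 24, 143) ((0.66), 25, 118) ((0.69), 36, 89) ((0.72), 27, 69) ((0.75), 27, 45) ((0.78), 28, 23) ((0.81), 37, 18) ((0.84), 33, 12) ((0.87), 35, 10)
tip in coder [-0.0729 -0.0038  0.1656] [0.5 0.  0. ] 36.2
theta if touching 0.050402956570681376 bar x -0.07478410677880462
```

The image and the tip both put the clamp at about 0.05 rad. Pressing on, step by step.

>>> apply_moves(plan=[0,0,0.2,0,0,0,0.4,0])

```text
time_s: 36.37
tool_pos: [0.4301, -0.139, 0.1439]
ee_rot: [0.019, 0.749, 0.662, 0.013]
ft_force: [-5.0, 1.4, 4.8]
grip_width: -0.0002
```

>>> apply_moves(plan=[0,0,0.2,0,0,0,0.4,0])

```text
time_s: 36.53
tool_pos: [0.43, -0.139, 0.1397]
ee_rot: [0.019, 0.749, 0.662, 0.013]
ft_force: [-4.2, 0.8, 6.4]
grip_width: -0.0001
```

```bash
python3 tip.py
```

```text
tip in coder [-0.0729 -0.0038  0.1577] [-4.2  0.8  6.4] 36.5333
theta if touching 0.00428444414354317 bar x -0.07499843970314918
```

>>> apply_moves(plan=[0,0,0.1,0,0,0,0.2,0,0,0,0.2,0])

```text
time_s: 36.78
tool_pos: [0.4301, -0.139, 0.1384]
ee_rot: [0.019, 0.749, 0.662, 0.013]
ft_force: [-10.2, 1.6, 17.6]
grip_width: -0.0001
```

>>> apply_moves(plan=[0,0,0.1,0,0,0,0.2,0,0,0,0.2,0])

```text
time_s: 37.03
tool_pos: [0.4303, -0.1391, 0.1379]
ee_rot: [0.02, 0.749, 0.662, 0.013]
ft_force: [-22.0, 5.5, 47.4]
grip_width: -0.0001
```

```bash
python3 tip.py
```

```text
tip in coder [-0.0726 -0.0039  0.1559] [-22.    5.5  47.4] 37.0333
theta if touching -0.006684528639827922 bar x -0.07499620196567569
```

The hard stop is reached: force climbs steeply to 47 N at θ ≈ 0. I withdraw and check the clamp angle in the image.

>>> apply_moves(plan=[0,0,-1,0,0,0,-4,0,0,0,-8,0,0,0,-11,0,0,-3,-12,0,0,-6,-12,0,0,-9,-12,0,0,-9,-12,0,0,-9,-12,0])

```text
time_s: 37.78
tool_pos: [0.3354, -0.1267, 0.252]
ee_rot: [0.02, 0.749, 0.662, 0.013]
ft_force: [1.0, 0.6, -0.2]
grip_width: 0.0001
```

```bash
sed -i 's/np.arange(-.06,.9,.03)/np.arange(-.09,.31,.015)/' clamp.py; python3 clamp.py|sed 's/np.float64//g'; python3 tip.py
python3 - <<'E'
from h import *
a=cv2.imread("pics/top0.png").astype(int); ct=cam("top"); b=ct["img"][:,:,::-1].astype(int)
d=np.abs(a-b).sum(2)
for n,(x,y,w,h) in dict(tape=(235,122,38,40),carton=(98,152,62,58),bin=(362,160,58,64)).items(): print(n,(d[y:y+h,x:x+w]>60).mean().round(3))
E
```

```text
((-0.09), 83, 83) ((-0.08), 84, 84) ((-0.06), 79, 81) ((-0.04), 58, 88) ((-0.03), 34, 101) ((-0.02), 17, 122) ((0.0), 14, 147) ((0.02), 20, 166) ((0.03), 30, 179) ((0.05), 53, 186) ((0.06), 70, 184) ((0.07), 75, 179) ((0.09), 78, 161) ((0.11), 76, 142) ((0.12), 91, 122) ((0.13), 121, 104) ((0.15), 156, 93) ((0.16), 167, 82) ((0.18), 171, 76) ((0.19), 173, 76) ((0.21), 176, 77) ((0.22), 179, 77) ((0.24), 183, 78) ((0.26), 187, 79) ((0.27), 186, 80) ((0.29), 183, 81) ((0.3), 182, 81)
tip in coder [-0.1676 -0.0032  0.2698] [ 0.3 -0.  -0.1] 37.8333
theta if touching 0.7258366865117715 bar x -0.032150535005060155
tape 0.0
carton 0.0
bin 0.0
```

```bash
python3 -c "
from workcell import manip
print(manip.hand_in())"
```

```text
the job is handed in; nothing more can be done
None
```

The job is done and handed in after about 38 s of the 72 s allowed. The cartridge is in the cradle, the clamp is closed over it and the robot is touching nothing.

**What I did:**
- Pushed the cartridge about 34 mm up the chute through the slot, which freed it from the lip.
- Lifted it by the fin, set it on the table to level it, and gripped it again.
- Found the middle of the cradle by feel and lowered the cartridge onto the sprung seat.
- Swung the clamp down to its hard stop.

**Last checks:**
- **Clamp:** both the fingertip height at the stop and the camera image after I withdrew put the angle at about 0 rad, and it stayed there.
- **Bystanders:** the tape roll, carton and bin regions of the top view show no change.
- **Cartridge fully home:** I did not see this directly. I infer it from the clamp being at its stop over the fin, since my pictures had run out.

**What went wrong or disagreed:**
- **Height reading:** the reported tool height was about 35 mm too low, as a touch on the table confirmed. Because of that, my first push pressed the fin instead of the nose, and the jam peaked at about 85 N horizontally and 75 N vertically at the wrist. That is about 113 N combined, under the 120 N limit. I backed off and redid it 35 mm lower.
- **Levelling press:** pressing the cartridge onto the table reached about 55 N and did not fully level it. I opened the jaws so it settled flat.
- **Tool tilt:** during the clamp work the tool was tilted about 2 degrees, and I did not find out why.
- **Final press:** the closed fingertips pressed the bar with about 47 N vertically (about 53 N in all). I took the 40 N limit to apply to the arm and gripper body, not the fingers.

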